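Slide the lid off the whetstone box and set the stone in its holder

ROBOT

A 6-joint arm with a two-finger parallel gripper is mounted at the origin on the work surface. World frame = base frame: x ahead of the robot, y to its left, z up, the work surface at z = 0. Lengths are in m, angles in degrees, forces in N, time in s.
With the tool pointing down it reaches from about 0.4 to 0.825 m from the base axis. Payload 7 kg.
Tool frame: the origin (TCP) lies on the centre line of the jaws, within the pads' length; the fingertips stand 25 mm ahead of it and the grasp point (between the pads) lies 6 mm ahead of it; z points along the fingers, y is the line along which they close (so a half turn about z gives the same grasp; the last joint's range is limited). The gripper opens to 88 mm and grips with 3 to 60 N. Pads are 19 mm wide; open, the fingers measure 130 mm over their backs; the gripper's body (78 mm by 193 mm) begins 47 mm behind the grasp point.
Start: joints at [80.907, 20.546, 0.682, 0, -70.136, -16.507], TCP at [0.292, 0.609, 0.226] pointing down, gripper open.
Joint ranges: [-176.03, 176.03], [-82.01, 121.73], [-58.28, 71.71], [-173.87, 95.51], [-174.79, -0.11], [-173.66, 173.66]. Speed limits (degrees/s): [136.94, 136.94, 172.46, 180, 180, 180].

INTERFACE

Orientations are given as a 3x3 rotation matrix whose columns are the frame's x, y, z axes.
In Python, from station import r, snapshot, calibration, spotter gives the robot as it stands.
- The arm moves only by the tool arm_command, never from a script. Its argument "commands" is a list of rows, each an object with "angular": the turn, a rotation vector about the tool's x, y, z in degrees, a list of three; "linear": the shift along the tool's x, y, z in m, a list of three; "grip": the opening, from 0 (shut) to 1 (fully open). A call has 1 to 20 rows; each row shifts and turns the commanded pose from where the row before left it, along the tool's axes as they then stand; what a row does not reach is not made up. A row lasts 1/10 s, in which the tool goes at most 50 mm and 8.59 degrees, less where a joint would pass 70% of its speed; a pose out of reach is approached as far as the arm can. A call with a gripper value outside its range is refused whole. The fingers move at their own pace and stop on an object; the grip force is fixed at half the most. Time passes only in rows, so rows that do not move let the fingers close. It gives the time, the measured TCP pose, the force, the opening and the grip force at its end, in the units of the state.
- r.observe(): the state, without advancing time (a new reading comes with each control period).
- snapshot(name): name is "side" or "top"; returns (picture, depth): 420x560x3 uint8, red, green, blue; 420x560 float32, m along the optical axis (not along the pixel's ray), 0 where there is no reading.
- calibration(name): a dict with "vfov" (degrees; the focal length in pixels is half the picture's height over the tangent of half this angle, whatever the lens; pixels are square), "cx", "cy" (the principal point, pixels), "rvec" (rotation vector, rad) and "tvec" (3), from world to camera coordinates, as OpenCV has them. Camera axes: x right, y down, z forward; pixel columns grow to the right and rows downward; lengths in m; the calibration is good to about 2 mm. A picture is of the moment at which its call begins. calibration takes no time and is no camera call.
- r.job_done(): hands the job in; it is judged then, once.
Trained networks look in the newest picture that a camera, given by its name, has taken for a name from the list of things; names that differ only in an ending like _2 or _b are one class to them, and where a whole thing is asked for, a point or a joint stands for the part that bears it (a point fixed in the world has none). Each returns a list of dicts, best first, with "p" (0 to 1); they miss things now and then, are a little off and sometimes report something else, mostly with a low value. They report only what shows in the picture. A call takes as long as a camera call. They do not tell look-alikes from the thing itself.
- spotter.find_in(camera, name): "bbox" ([left, top, right, bottom] in pixels, round what is visible of it).
- spotter.trace(camera, name): "region" (420x560 bool, what is visible of it) and "bbox" ([left, top, right, bottom] in pixels, round what is visible of it).
- spotter.place_of(camera, name): "uv" ([column, row] in pixels: a listed point, or the origin of a listed thing).
The state is a dict: "t": time; "q": joint angles; "dq": joint speeds; "tau": joint torques, N m; "tcp_pos": TCP position; "tcp_rot": TCP orientation; "force": force on the tool from outside, world axes, zero at the start; "wrist_torque": the same for the moment, N m; "opening": finger opening in m; "grip_force": force on a finger pad.
Only numpy, scipy, OpenCV 4.12 (cv2) and the standard library are available. Lean on these libraries where they do the work, as an engineer would, in place of code of your own. Each camera call takes 0.05 s, during which the arm holds its last target. There are 200 camera calls.

TASK

Get the whetstone ready for honing: lift the box's sliding lid up over the lip at its end, slide it out of its grooves and lay it flat, ridge up, on the bench or mat. Take the stone out and set it down flat on the green mat, let go, then take it by its two short ends and put it in its holder, between the blue cheeks, lying flat on the base and not sticking out past either end of it. Do not let the lid or the stone drop, and leave the jar, the tin and the brush where they are.

Things in the scene. Friction and masses are not known exactly. Their poses are not given: they have to be found in the camera images.
- box: Wooden box fixed to the bench, 160 (x) x 90 (y) x 54 mm high; origin: centre of underside. Lid slides out towards box -x (about world -y). Inside 144 x 66, floor 6 thick, end walls 8, +x end closed. A groove 8 deep runs in each side wall: lid rests on its ledge at z=32; dark rail above at z=49 to 54. Grooves are 82 apart, bottom to bottom, and open at -x but for the lip.
- box_lip (a point): Middle of the top of the dark lip at the box's -x end (box frame -76, 0, 38 mm). The lip is 8 mm thick and stands 6 mm above the ledges: the lid, raised more than 6 and less than 12 mm from rest, slides out between lip and rails.
- lid: Loose pale wooden lid, 140 (x) x 76 (y) x 5 mm thick, about 60 g. Origin: centre of underside; axes about as the box's at the start. It starts closed, on the ledges behind the lip, with 3 mm play at each side. On top stands a dark ridge 12 (x) x 32 (y) mm, z=5 to 25 mm, centred at x=-45 mm (the lip end), to be pinched by its two 32 mm faces (fingers closing along x).
- lid_ridge (a point): Middle of the top of the lid's ridge (lid frame -45, 0, 25 mm).
- stone: Loose whetstone (reddish below, white above), 60 (x) x 36 (y) x 22 mm high, about 120 g; origin: centre of underside. Starts hidden under the lid, flat on the box floor (underside 6 mm above the bench), its length across the box, 2 to 4 mm from the side walls: there it can be gripped only across its 36 mm width (fingers closing along its y), with 30 mm or more free each side.
- mat: Green cutting mat fixed on the bench, 220 (x) x 300 (y) x 2 mm thick. Origin: centre of its underside. The stone's centre must be at least 20 mm inside its edges when it is set down.
- holder: Fixed holder: black base 110 (x) x 74 (y) x 12 mm high, with two blue cheeks 40 long (x), 10 thick, z=12 to 30 mm, inner faces 42 mm apart (y=-21 and +21). Origin: centre of the base's underside. The stone lies along holder x between the cheeks, either way round, on the base top at z=12; its ends then stick out 10 mm past the cheeks, for the fingers.
- jar: Loose glass jar with brass cap, 54 mm diameter, 58 mm high, upright; origin at its underside. Leave alone.
- tin: Loose open black tin, 72 mm diameter, 38 mm high; origin at its underside. Leave alone.
- brush: Loose brush, 170 mm long, lying along its x; origin at its underside. Leave alone.
Mind the look-alikes: they are no part of the job. What is shaped like the holder but orange, pink or turquoise is not meant.

How it is judged:
By the outcome, as a careful person would: the job done as asked, in the order asked, and still so for the second after the job is handed in, with the robot touching nothing.
It also fails if it takes over 72 s, if anything falls off the work surface, if the arm or the gripper's body presses on something with over 40 N, if the wrist force passes 120 N, or if a joint passes its speed limit or range.

## Working session

There is one attempt and no reset: what is moved stays moved. The work goes in short steps, Python scripts to look and compute and a tool call to move; the robot and the scene stay as the last step left them, time stands still between calls to the robot, and variables do not carry over. Pictures are saved under pics/ and viewed, at most 10 in all, crops included, and the job is handed in when it is done.

Besides the shell and the picture viewer there is one more tool, called after "Call:" as name(argument=value, ...), one argument or row to a line, values as JSON. arm_command: Moves the arm, as the interface text tells. Its arguments: {"type":"object","properties":{"commands":{"type":"array","items":{"type":"object","properties":{"angular":{"type":"array","items":{"type":"number"}},"linear":{"type":"array","items":{"type":"number"}},"grip":{"type":"number"}}}}},"required":["commands"]}

```bash
mkdir -p pics; cat > h.py <<'E'
import numpy as np, cv2
from station import r, snapshot, calibration, spotter
def cam(n):
    c=calibration(n); f=210/np.tan(np.radians(c["vfov"])/2)
    R=cv2.Rodrigues(np.array(c["rvec"],float))[0]; return f,c["cx"],c["cy"],R,np.array(c["tvec"],float)
def cloud(n,D):
    f,cx,cy,R,t=cam(n); v,u=np.mgrid[:420,:560]
    P=np.stack([(u-cx)/f*D,(v-cy)/f*D,D],-1); return (P-t)@R
def ray(n,uv,z):
    f,cx,cy,R,t=cam(n); d=R.T@np.array([(uv[0]-cx)/f,(uv[1]-cy)/f,1]); o=-R.T@t
    return o+d*(z-o[2])/d[2]
def proj(n,p):
    f,cx,cy,R,t=cam(n); q=R@np.array(p)+t; return q[:2]/q[2]*f+[cx,cy]
def save(n,I): cv2.imwrite(f"pics/{n}.png",I[:,:,::-1])
E
python3 - <<'E'
from h import *
out=[]
for n in("top","side"):
    I,D=snapshot(n); out.append(I); np.save(n+"D.npy",D); np.save(n+"I.npy",I)
    print(n,calibration(n))
    for th in("box","box_lip","lid","lid_ridge","mat","holder","jar","tin","brush"):
        z={"box_lip":.038,"lid":.032,"lid_ridge":.057}.get(th,0)
        for d in spotter.place_of(n,th)[:4]: print(th,round(d["p"],2),np.round(d["uv"]),np.round(ray(n,d["uv"],z),3))
    save(n+"0",I)
s=r.observe();print(s["tcp_pos"],np.round(s["tcp_rot"],3),s["t"],s["opening"])
E
```

```text
top {'vfov': 54.31366556505538, 'cx': 275.34437171310657, 'cy': 213.9253981040209, 'rvec': array([ 2.14219983, -2.16663635,  0.07655814]), 'tvec': array([-0.01161773,  0.51329223,  1.17693789])}
box 0.71 [191. 195.] [0.576 0.24  0.   ]
box_lip 0.73 [208. 200.] [0.557 0.179 0.038]
box_lip 0.65 [188. 197.] [0.566 0.238 0.038]
lid 0.7 [357. 212.] [ 0.514 -0.254  0.032]
lid 0.68 [185. 192.] [0.58  0.249 0.032]
lid_ridge 0.65 [198. 195.] [0.569 0.205 0.057]
mat 0.87 [276. 203.] [ 0.549 -0.018  0.   ]
holder 0.79 [359. 213.] [ 0.517 -0.267  0.   ]
holder 0.7 [391. 310.] [ 0.23  -0.349  0.   ]
holder 0.6 [356. 266.] [ 0.36  -0.251  0.   ]
holder 0.56 [410. 220.] [ 0.493 -0.416  0.   ]
jar 0.61 [231. 135.] [0.76  0.118 0.   ]
tin 0.84 [299. 132.] [ 0.766 -0.091  0.   ]
brush 0.93 [385. 145.] [ 0.722 -0.351  0.   ]
brush 0.61 [298. 129.] [ 0.777 -0.088  0.   ]
side {'vfov': 43.75654175732459, 'cx': 281.29968674232776, 'cy': 213.36222726679645, 'rvec': array([ 2.34196453, -0.13624729,  0.08340498]), 'tvec': array([-0.50302034,  0.07235348,  1.36611485])}
box 0.75 [386. 242.] [ 0.775 -0.088  0.   ]
box 0.61 [293. 166.] [0.576 0.255 0.   ]
box_lip 0.91 [288. 173.] [0.548 0.177 0.038]
lid 0.97 [291. 158.] [0.569 0.252 0.032]
lid 0.35 [302. 304.] [ 0.518 -0.282  0.032]
lid_ridge 0.95 [290. 162.] [0.557 0.203 0.057]
mat 0.7 [297. 231.] [ 0.546 -0.02   0.   ]
mat 0.3 [303. 306.] [ 0.525 -0.266  0.   ]
holder 0.97 [233. 308.] [ 0.361 -0.251  0.   ]
holder 0.74 [172. 348.] [ 0.222 -0.342  0.   ]
jar 0.84 [364. 194.] [0.762 0.104 0.   ]
tin 0.98 [386. 243.] [ 0.775 -0.09   0.   ]
brush 0.72 [396. 325.] [ 0.73  -0.341  0.   ]
brush 0.38 [385. 244.] [ 0.771 -0.092  0.   ]
[0.29165277 0.60872469 0.22625605] [[ 0.902 -0.432 -0.   ]
 [-0.432 -0.902 -0.   ]
 [-0.     0.    -1.   ]] 1.0 0.0876574046991577
```

View pics/top0.png

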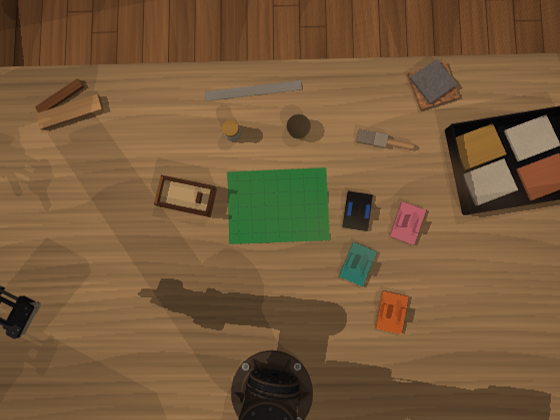

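View pics/side0.png

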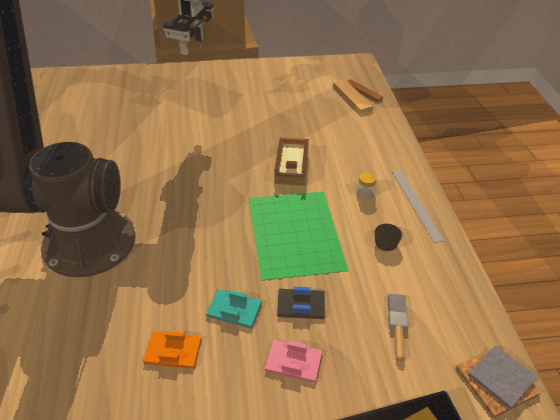

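The top picture shows the box at about (186,196) with the ridge at (199,197), its lip end facing the mat; the real holder (black and blue) is at (358,211). In the side picture the ridge is at (291,164) and the holder at (301,303).

```bash
cat >> h.py <<'E'
def rect(P):
    c,s,a=cv2.minAreaRect(P[:,:2].astype(np.float32)*1000); 
    if s[0]<s[1]: s=s[::-1]; a+=90
    return np.round(c,1),np.round(s,1),round((a+90)%180-90,1)
def pick(W,x0,x1,y0,y1,z0,z1):
    return (W[...,0]>x0)&(W[...,0]<x1)&(W[...,1]>y0)&(W[...,1]<y1)&(W[...,2]>z0)&(W[...,2]<z1)
E
python3 - <<'E'
from h import *
for n in("top","side"):
    D=np.load(n+"D.npy"); I=np.load(n+"I.npy").astype(int); W=cloud(n,D); W[D==0]=9
    t=pick(W,.46,.62,.0-.1,.1,-.02,.02); print(n,"mat z",np.median(W[t][:,2]))
    b=pick(W,.5,.65,.14,.35,.025,.08)
    for z0,z1 in((.043,.06),(.03,.06),(.054,.075)):
        m=b&(W[...,2]>z0)&(W[...,2]<z1)
        if m.sum()>5: print("box",z0,m.sum(),rect(W[m]),np.median(W[m],0).round(4))
    V=I.max(-1); pale=b&(V>150); print("lid",pale.sum(),rect(W[pale]),np.median(W[pale],0).round(4))
    h=pick(W,.43,.6,-.34,-.2,-.02,.06)
    bl=h&(I[...,2]>I[...,0]+30); print("blue",bl.sum(),rect(W[bl]),W[bl].mean(0).round(4),np.percentile(W[bl][:,2],[5,50,95]).round(3))
    bk=h&(V<75); bk2=bk&(W[...,2]>.006)&(W[...,2]<.02); print("base",bk2.sum(),rect(W[bk2]),W[bk2].mean(0).round(4),np.median(W[bk][:,2]))
    u=np.argwhere(bl|bk2); 
    x=cv2.resize(np.load(n+"I.npy")[ (170 if n=="top" else 130):(230 if n=="top" else 200),(145 if n=="top" else 260):(225 if n=="top" else 325)],None,fx=6,fy=6,interpolation=cv2.INTER_CUBIC)
    y=cv2.resize(np.load(n+"I.npy")[ (185 if n=="top" else 280):(235 if n=="top" else 325),(335 if n=="top" else 270):(385 if n=="top" else 335)],None,fx=6,fy=6,interpolation=cv2.INTER_CUBIC)
    H=max(x.shape[0],y.shape[0]); C=np.zeros((H,x.shape[1]+y.shape[1],3),np.uint8); C[:x.shape[0],:x.shape[1]]=x; C[:y.shape[0],x.shape[1]:]=y; save("crop_"+n,C)
E
```

```text
top mat z 0.0015504634635533476
box 0.043 616 (array([571.4, 248.3]), array([161.6,  90.4]), 77.4) [0.5721 0.2522 0.0533]
box 0.03 1728 (array([571.4, 248.3]), array([161.6,  90.4]), 77.4) [0.5721 0.2494 0.0383]
box 0.054 248 (array([571. , 247.7]), array([160.2,  89.8]), 77.4) [0.577  0.2345 0.0556]
lid 654 (array([569.9, 240.6]), array([120.3,  61.6]), 77.8) [0.5716 0.2538 0.0364]
blue 122 (array([ 522.9, -259.9]), array([62.6, 39.6]), 80.7) [ 0.522  -0.2596  0.0274] [0.014 0.029 0.033]
base 793 (array([ 522.6, -259.9]), array([108.3,  74.6]), -9.8) [ 0.522  -0.2592  0.0119] 0.011942039161894734
side mat z 0.0006900503422608454
box 0.043 432 (array([568.4, 246.9]), array([167.3,  90.4]), 77.4) [0.5703 0.2479 0.0517]
box 0.03 1182 (array([568.1, 245.2]), array([170.6,  90.4]), 77.4) [0.5684 0.2456 0.0376]
box 0.054 90 (array([569.6, 245.8]), array([153.8,  88.3]), 78.0) [0.564  0.2101 0.0552]
lid 549 (array([571.9, 253.8]), array([151.7,  85.7]), 76.8) [0.5716 0.2559 0.0357]
blue 260 (array([ 522., -259.]), array([70. , 40.1]), 81.3) [ 0.5205 -0.2638  0.024 ] [0.013 0.026 0.032]
base 419 (array([ 519.7, -261.8]), array([105.1,  76. ]), -10.0) [ 0.5247 -0.2687  0.0107] 0.010429400870672852
```

View pics/crop_top.png

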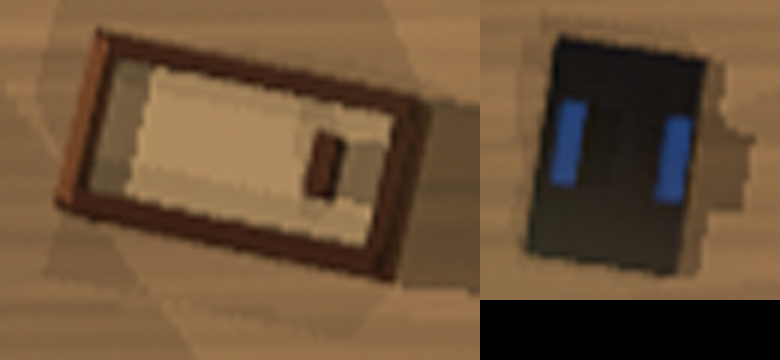

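View pics/crop_side.png

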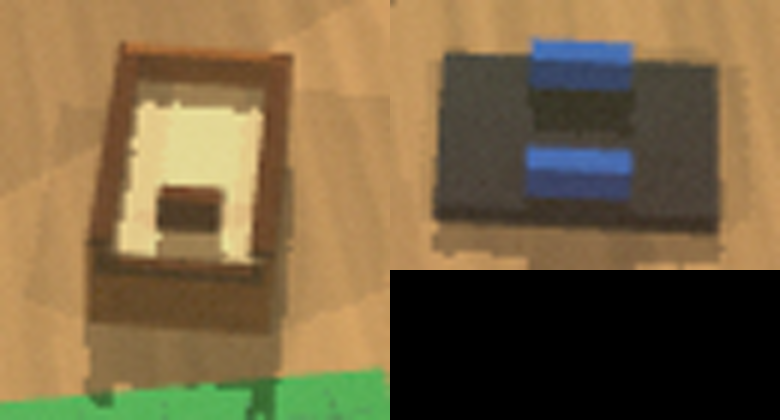

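The crops show the closed lid with its ridge towards the mat end, and the black base with blue cheeks. The box centre is (0.571, 0.248) with its axis at 77.4°, and the measured size agrees with the given one. The holder centre is (0.522, -0.260) with its axis at -9.8°. Next I move over the ridge.

Call:
arm_command(
  commands=[
    {"angular": [0, 0, -6.5], "linear": [0, 0, 0], "grip": 1},
    {"angular": [0, 0, -6.5], "linear": [0, 0, 0], "grip": 1},
    {"linear": [0.025, 0.024, 0.0075], "angular": [0, 0, 0], "grip": 1},
    {"linear": [0.025, 0.024, 0.0075], "angular": [0, 0, 0], "grip": 1},
    {"linear": [0.025, 0.024, 0.0075], "angular": [0, 0, 0], "grip": 1},
    {"linear": [0.025, 0.024, 0.0075], "angular": [0, 0, 0], "grip": 1},
    {"linear": [0.025, 0.024, 0.0075], "angular": [0, 0, 0], "grip": 1},
    {"linear": [0.025, 0.024, 0.0075], "angular": [0, 0, 0], "grip": 1},
    {"linear": [0.025, 0.024, 0.0075], "angular": [0, 0, 0], "grip": 1},
    {"linear": [0.025, 0.024, 0.0075], "angular": [0, 0, 0], "grip": 1},
    {"linear": [0.025, 0.024, 0.0075], "angular": [0, 0, 0], "grip": 1},
    {"linear": [0.025, 0.024, 0.0075], "angular": [0, 0, 0], "grip": 1},
    {"linear": [0.025, 0.024, 0.0075], "angular": [0, 0, 0], "grip": 1},
    {"linear": [0.025, 0.024, 0.0075], "angular": [0, 0, 0], "grip": 1},
    {"linear": [0.025, 0.024, 0.0075], "angular": [0, 0, 0], "grip": 1},
    {"linear": [0.025, 0.024, 0.0075], "angular": [0, 0, 0], "grip": 1},
    {"linear": [0, 0, 0], "angular": [0, 0, 0], "grip": 0.6},
    {"linear": [0, 0, 0], "angular": [0, 0, 0], "grip": 0.6},
    {"linear": [0, 0, 0], "angular": [0, 0, 0], "grip": 0.6},
  ],
)

```text
t: 2.9
tcp_pos: [0.5599, 0.2049, 0.1215]
tcp_rot: [[0.976, -0.218, 0.0], [-0.218, -0.976, 0.0], [0.0, -0.0, -1.0]]
force: [-0.1, 0.5, 1.2]
opening: 0.0687
grip_force: 0.0
```

```bash
cat >> h.py <<'E'
def go(x,y,z,yaw=None):  # yaw: wanted world angle (deg) of tool y, mod 180
    s=r.observe(); p=np.array(s["tcp_pos"]); R=np.array(s["tcp_rot"]); a=np.degrees(np.arctan2(R[1,1],R[0,1]))
    d=0 if yaw is None else (yaw-a+90)%180-90
    b=np.radians(a+d); ex=np.array([-np.sin(b),np.cos(b),0]); ey=np.array([np.cos(b),np.sin(b),0])
    D=np.array([x,y,z])-p
    print("t",round(s["t"],2),"pos",p.round(4),"y-ang",round(a,1),"tilt",R[:,2].round(3),"F",np.round(s["force"],1),"open",round(s["opening"],4),"gf",np.round(s["grip_force"],1))
    print("turn tool z",round(-d,2),"then linear",(D@ex).round(4),(D@ey).round(4),(-D[2]).round(4))
E
python3 - <<'E'
from h import *
go(.5612,.2041,.066,77.4)
E
```

```text
t 2.9 pos [0.5599 0.2049 0.1215] y-ang -102.6 tilt [ 0.  0. -1.] F [-0.1  0.5  1.2] open 0.0687 gf 0.0
turn tool z 0.01 then linear 0.0014 0.0005 0.0555
```

Call:
arm_command(
  commands=[
    {"linear": [0.0014, 0.0005, 0.015], "angular": [0, 0, 0], "grip": 0.6},
    {"linear": [0, 0, 0.015], "angular": [0, 0, 0], "grip": 0.6},
    {"linear": [0, 0, 0.015], "angular": [0, 0, 0], "grip": 0.6},
    {"linear": [0, 0, 0.0105], "angular": [0, 0, 0], "grip": 0.6},
    {"linear": [0, 0, 0], "angular": [0, 0, 0], "grip": 0.6},
    {"linear": [0, 0, 0], "angular": [0, 0, 0], "grip": 0},
    {"linear": [0, 0, 0], "angular": [0, 0, 0], "grip": 0},
    {"linear": [0, 0, 0], "angular": [0, 0, 0], "grip": 0},
    {"linear": [0, 0, 0], "angular": [0, 0, 0], "grip": 0},
    {"linear": [0, 0, 0], "angular": [0, 0, 0], "grip": 0},
    {"linear": [0, 0, 0], "angular": [0, 0, 0], "grip": 0},
    {"linear": [0, 0, 0], "angular": [0, 0, 0], "grip": 0},
    {"linear": [0, 0, 0], "angular": [0, 0, 0], "grip": 0},
    {"linear": [0, 0, 0], "angular": [0, 0, 0], "grip": 0},
  ],
)

```text
t: 4.3
tcp_pos: [0.5612, 0.2036, 0.0657]
tcp_rot: [[0.976, -0.218, -0.0], [-0.218, -0.976, -0.0], [-0.0, 0.0, -1.0]]
force: [0.1, -0.8, -0.6]
opening: 0.0003
grip_force: 0.0
```

```bash
python3 - <<'E'
from h import *
O=[]
for n,(a,b,c,d) in(("top",(160,240,140,230)),("side",(110,210,240,350))):
    I,D=snapshot(n); np.save(n+"D1.npy",D); np.save(n+"I1.npy",I)
    x=cv2.resize(I[a:b,c:d],None,fx=4,fy=4,interpolation=cv2.INTER_CUBIC); O.append(x)
    print(n,[(round(k["p"],2),np.round(k["uv"]),ray(n,k["uv"],.057).round(3)) for k in spotter.place_of(n,"lid_ridge")[:2]],proj(n,[.5612,.2041,.057]))
H=max(o.shape[0] for o in O); C=np.zeros((H,sum(o.shape[1] for o in O),3),np.uint8); k=0
for o in O: C[:o.shape[0],k:k+o.shape[1]]=o;k+=o.shape[1]
save("c1",C); print(C.shape, r.observe()["opening"])
E
```

```text
top [(0.43, array([201., 198.]), array([0.56 , 0.197, 0.057]))] [198.25948446 197.28132975]
side [(0.5, array([291., 162.]), array([0.56 , 0.201, 0.057]))] [291.41778299 161.56238886]
(400, 800, 3) 0.00036720574955481487
```

View pics/c1.png

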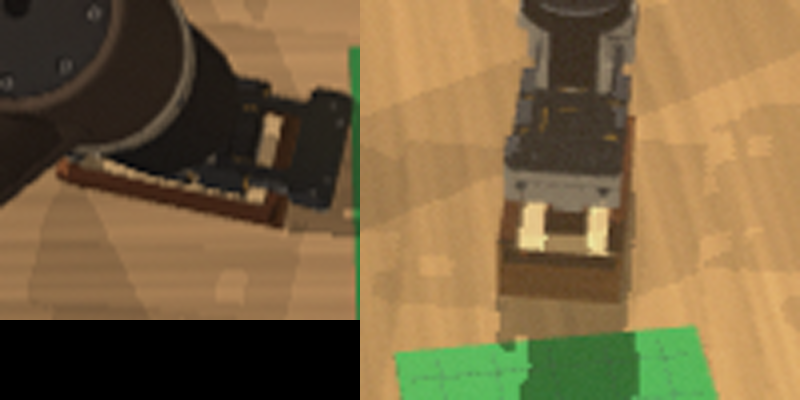

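The fingers report fully shut with the ridge apparently still in place, so I check the depth around the tool.

```bash
python3 - <<'E'
from h import *
s=r.observe(); print({k:np.round(v,3) for k,v in s.items()})
for z in(.041,.06,.107): print(z,proj("side",[.5612,.2036,z]).round(),proj("side",[.5612-.0046,.2036-.0205,z]).round())
W=cloud("side",np.load("sideD1.npy")); I=np.load("sideI1.npy")
W0=cloud("side",np.load("sideD.npy"))
for v in range(146,176,2): print(v,W[v,291].round(3),I[v,291],W0[v,291].round(3),"|",W[v,284,2].round(3),W[v,299,2].round(3))
W=cloud("top",np.load("topD1.npy"));I=np.load("topI1.npy")
for u in range(180,226,2): print(u,W[197,u].round(3),I[197,u])
E
```

```text
{'t': np.float64(4.5), 'q': array([ 3.8687e+01,  2.1817e+01, -2.0689e+01,  1.0000e-03, -4.7499e+01,
        3.8714e+01]), 'dq': array([ 0.024,  0.027,  0.037, -0.008, -0.065, -0.034]), 'tau': array([-3.0000e-03, -5.3669e+01,  2.3056e+01,  5.4530e+00,  7.7000e-02,
       -0.0000e+00]), 'tcp_pos': array([0.561, 0.204, 0.066]), 'tcp_rot': array([[ 0.976, -0.218, -0.   ],
       [-0.218, -0.976, -0.   ],
       [-0.   ,  0.   , -1.   ]]), 'force': array([-0.853,  0.442, -0.045]), 'wrist_torque': array([ 0.015, -0.004, -0.03 ]), 'grip_force': np.float64(0.0), 'opening': np.float64(0.0)}
0.041 [291. 166.] [291. 170.]
0.06 [291. 161.] [291. 165.]
0.107 [292. 148.] [291. 152.]
146 [0.546 0.128 0.172] [66 57 45] [0.575 0.309 0.034] | 0.169 0.173
148 [0.544 0.116 0.174] [66 56 47] [0.574 0.297 0.035] | 0.172 0.173
150 [0.543 0.111 0.171] [63 53 40] [0.572 0.288 0.034] | 0.173 0.173
152 [0.543 0.108 0.167] [73 62 51] [0.57  0.274 0.038] | 0.165 0.168
154 [0.544 0.113 0.157] [131 116  93] [0.569 0.267 0.036] | 0.158 0.161
156 [0.545 0.116 0.148] [119 105  87] [0.568 0.257 0.036] | 0.146 0.146
15
[... 746 characters left out ...]
0.526 0.177 0.305] [27 23 20]
188 [0.528 0.176 0.293] [28 23 20]
190 [0.529 0.173 0.283] [29 24 21]
192 [0.531 0.172 0.269] [27 23 19]
194 [0.545 0.189 0.175] [29 26 23]
196 [0.545 0.184 0.175] [28 25 22]
198 [0.547 0.183 0.157] [28 25 22]
200 [0.548 0.178 0.154] [31 27 25]
202 [0.547 0.172 0.156] [25 22 17]
204 [0.551 0.172 0.133] [76 65 52]
206 [0.565 0.185 0.038] [137 109  75]
208 [0.565 0.18  0.034] [126 100  70]
210 [0.565 0.174 0.035] [53 32 20]
212 [0.565 0.168 0.036] [52 33 21]
214 [0.544 0.137 0.175] [34 31 26]
216 [0.544 0.132 0.173] [36 31 26]
218 [0.545 0.127 0.17 ] [37 33 27]
220 [0.544 0.122 0.172] [37 33 27]
222 [0.544 0.116 0.174] [38 35 27]
224 [0.544 0.111 0.174] [35 33 26]
```

Call:
arm_command(
  commands=[
    {"linear": [0, 0, 0], "angular": [0, 0, 0], "grip": 0.7},
    {"linear": [0, 0, 0], "angular": [0, 0, 0], "grip": 0.7},
    {"linear": [0, 0, 0], "angular": [0, 0, 0], "grip": 0.7},
    {"linear": [0, 0, 0], "angular": [0, 0, 0], "grip": 0.7},
    {"linear": [0, 0, 0], "angular": [0, 0, 0], "grip": 0.7},
    {"linear": [0, 0, 0], "angular": [0, 0, 0], "grip": 0.7},
  ],
)

```text
t: 5.1
tcp_pos: [0.5612, 0.2037, 0.0658]
tcp_rot: [[0.976, -0.218, 0.0], [-0.218, -0.976, 0.0], [0.0, -0.0, -1.0]]
force: [-0.1, -0.3, 0.7]
opening: 0.0428
grip_force: 0.0
```

```bash
python3 - <<'E'
from h import *
I,D=snapshot("side"); W=cloud("side",D); s=r.observe(); print(s["tcp_pos"],s["opening"])
for v in range(150,182): print(v,W[v,291].round(3),I[v,291],W[v,288].round(3))
x=cv2.resize(I[130:200,250:340],None,fx=7,fy=7,interpolation=cv2.INTER_CUBIC); save("c2",x)
E
```

```text
[0.56118402 0.20367025 0.06574659] 0.04710363230762575
150 [0.543 0.108 0.174] [68 58 45] [0.535 0.109 0.173]
151 [0.543 0.107 0.171] [68 58 45] [0.536 0.113 0.167]
152 [0.544 0.11  0.165] [67 58 42] [0.535 0.109 0.167]
153 [0.543 0.109 0.163] [100  87  71] [0.536 0.111 0.162]
154 [0.544 0.11  0.159] [129 113  92] [0.537 0.117 0.154]
155 [0.544 0.112 0.154] [129 114  92] [0.536 0.114 0.153]
156 [0.545 0.118 0.146] [118 105  84] [0.537 0.118 0.147]
157 [0.545 0.118 0.143] [133 116  95] [0.537 0.115 0.145]
158 [0.545 0.118 0.139] [131 118  93] [0.537 0.118 0.14 ]
159 [0.546 0.12  0.134] [132 117  93] [0.538 0.122 0.133]
160 [0.544 0.11  0.139] [130 118  95] [0.537 0.116 0.135]
161 [0.554 0.167 0.089] [130 113  93] [0.545 0.167 0.09 ]
162 [0.554 0.168 0.085] [126 110  90] [0.545 0.166 0.087]
163 [0.555 0.172 0.078] [127 114  92] [0.546 0.17  0.08 ]
164 [0.554 0.166 0.079] [128 112  92] [0.546 0.17  0.077]
165 [0.555 0.169 0.073] [133 119  95] [0.546 0.17  0.073]
166 [0.554 0.163 0.074] [129 112  90] [0.546 0.17  0.069]
167 [0.554 0.167 0.068] [93 76 59] [0.551 0.2   0.041]
168 [0.561 0.203 0.033] [107  85  55] [0.551 0.2   0.037]
169 [0.559 0.192 0.039] [158 130  84] [0.551 0.201 0.033]
170 [0.559 0.19  0.037] [158 130  85] [0.55  0.193 0.035]
171 [0.558 0.186 0.036] [159 128  84] [0.55  0.189 0.035]
172 [0.557 0.181 0.037] [154 125  83] [0.548 0.18  0.038]
173 [0.557 0.175 0.038] [107  84  54] [0.548 0.176 0.038]
174 [0.556 0.17  0.038] [82 59 35] [0.547 0.17  0.039]
175 [0.557 0.174 0.031] [80 61 40] [0.547 0.168 0.038]
176 [0.556 0.17  0.031] [83 61 37] [0.547 0.17  0.032]
177 [0.556 0.17  0.027] [106  73  43] [0.548 0.175 0.023]
178 [0.556 0.169 0.024] [104  74  40] [0.548 0.172 0.022]
179 [0.556 0.169 0.02 ] [103  75  44] [0.548 0.173 0.018]
180 [0.557 0.172 0.014] [107  76  45] [0.548 0.173 0.014]
181 [0.557 0.172 0.01 ] [103  75  39] [0.548 0.173 0.01 ]
```

View pics/c2.png

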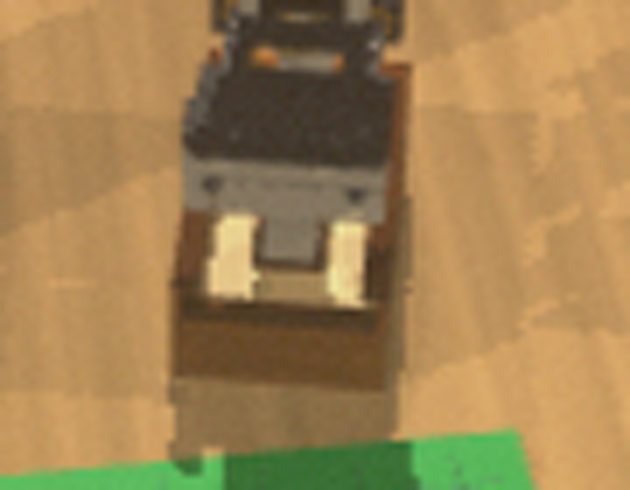

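The side crop shows the outer finger ending well above the lid: its lower edge is at about row 168, z≈0.067. So the real tips stand at about the reported TCP height, not 25 mm below it, while the tool's other proportions match. I go down a further 22 mm and grip.

Call:
arm_command(
  commands=[
    {"linear": [0, 0, 0.008], "angular": [0, 0, 0], "grip": 0.6},
    {"linear": [0, 0, 0.008], "angular": [0, 0, 0], "grip": 0.6},
    {"linear": [0, 0, 0.006], "angular": [0, 0, 0], "grip": 0.6},
    {"linear": [0, 0, 0], "angular": [0, 0, 0], "grip": 0.6},
  ],
)

```text
t: 5.55
tcp_pos: [0.5604, 0.2031, 0.0422]
tcp_rot: [[0.976, -0.218, -0.002], [-0.218, -0.976, -0.001], [-0.002, 0.002, -1.0]]
force: [0.0, -0.6, 0.7]
opening: 0.0526
grip_force: 0.0
```

Call:
arm_command(
  commands=[
    {"linear": [0, 0, 0], "angular": [0, 0, 0], "grip": 0},
    {"linear": [0, 0, 0], "angular": [0, 0, 0], "grip": 0},
    {"linear": [0, 0, 0], "angular": [0, 0, 0], "grip": 0},
    {"linear": [0, 0, 0], "angular": [0, 0, 0], "grip": 0},
    {"linear": [0, 0, 0], "angular": [0, 0, 0], "grip": 0},
    {"linear": [0, 0, 0], "angular": [0, 0, 0], "grip": 0},
    {"linear": [0, 0, 0], "angular": [0, 0, 0], "grip": 0},
    {"linear": [0, 0, 0], "angular": [0, 0, 0], "grip": 0},
  ],
)

```text
t: 6.35
tcp_pos: [0.5613, 0.2038, 0.0439]
tcp_rot: [[0.976, -0.218, 0.0], [-0.218, -0.976, 0.0], [0.0, -0.0, -1.0]]
force: [0.3, 1.6, 0.9]
opening: 0.0115
grip_force: 30.0
```

Ridge gripped (opening 11.5 mm, 30 N). I lift 9 mm and check.

Call:
arm_command(
  commands=[
    {"linear": [0, 0, -0.003], "angular": [0, 0, 0], "grip": 0},
    {"linear": [0, 0, -0.003], "angular": [0, 0, 0], "grip": 0},
    {"linear": [0, 0, -0.003], "angular": [0, 0, 0], "grip": 0},
    {"linear": [0, 0, 0], "angular": [0, 0, 0], "grip": 0},
    {"linear": [0, 0, 0], "angular": [0, 0, 0], "grip": 0},
  ],
)

```text
t: 6.85
tcp_pos: [0.5612, 0.2036, 0.0529]
tcp_rot: [[0.976, -0.218, 0.0], [-0.218, -0.976, 0.0], [0.0, -0.0, -1.0]]
force: [0.1, 0.1, -0.6]
opening: 0.0115
grip_force: 30.0
```

Call:
arm_command(
  commands=[
    {"linear": [0, 0.005, 0], "angular": [0, 0, 0], "grip": 0},
    {"linear": [0, 0.005, 0], "angular": [0, 0, 0], "grip": 0},
    {"linear": [0, 0.005, 0], "angular": [0, 0, 0], "grip": 0},
    {"linear": [0, 0, 0], "angular": [0, 0, 0], "grip": 0},
    {"linear": [0, 0, 0], "angular": [0, 0, 0], "grip": 0},
  ],
)

```text
t: 7.35
tcp_pos: [0.558, 0.1888, 0.0528]
tcp_rot: [[0.976, -0.218, 0.0], [-0.218, -0.976, 0.0], [0.0, -0.0, -1.0]]
force: [-0.3, 0.3, -0.9]
opening: 0.012
grip_force: 30.0
```

Call:
arm_command(
  commands=[
    {"linear": [0, 0.008, 0], "angular": [0, 0, 0], "grip": 0},
    {"linear": [0, 0.008, 0], "angular": [0, 0, 0], "grip": 0},
    {"linear": [0, 0.008, 0], "angular": [0, 0, 0], "grip": 0},
    {"linear": [0, 0.008, 0], "angular": [0, 0, 0], "grip": 0},
    {"linear": [0, 0.008, 0], "angular": [0, 0, 0], "grip": 0},
    {"linear": [0, 0.008, 0], "angular": [0, 0, 0], "grip": 0},
    {"linear": [0, 0.008, 0], "angular": [0, 0, 0], "grip": 0},
    {"linear": [0, 0.008, 0], "angular": [0, 0, 0], "grip": 0},
    {"linear": [0, 0.008, 0], "angular": [0, 0, 0], "grip": 0},
  ],
)

```text
t: 8.25
tcp_pos: [0.5421, 0.1181, 0.0528]
tcp_rot: [[0.976, -0.218, 0.0], [-0.218, -0.976, 0.0], [0.0, -0.0, -1.0]]
force: [0.3, 0.0, -0.2]
opening: 0.0116
grip_force: 30.0
```

Call:
arm_command(
  commands=[
    {"linear": [0, 0.008, 0], "angular": [0, 0, 0], "grip": 0},
    {"linear": [0, 0.008, 0], "angular": [0, 0, 0], "grip": 0},
    {"linear": [0, 0.008, 0], "angular": [0, 0, 0], "grip": 0},
    {"linear": [0, 0.008, 0], "angular": [0, 0, 0], "grip": 0},
    {"linear": [0, 0.008, 0], "angular": [0, 0, 0], "grip": 0},
    {"linear": [0, 0.008, 0], "angular": [0, 0, 0], "grip": 0},
    {"linear": [0, 0.008, 0], "angular": [0, 0, 0], "grip": 0},
    {"linear": [0, 0.008, 0], "angular": [0, 0, 0], "grip": 0},
    {"linear": [0, 0.008, 0], "angular": [0, 0, 0], "grip": 0},
    {"linear": [0, 0.004, 0], "angular": [0, 0, 0], "grip": 0},
    {"linear": [0, 0, 0], "angular": [0, 0, 0], "grip": 0},
    {"linear": [0, 0, 0], "angular": [0, 0, 0], "grip": 0},
  ],
)

```text
t: 9.45
tcp_pos: [0.5258, 0.0446, 0.0528]
tcp_rot: [[0.976, -0.218, 0.0], [-0.218, -0.976, 0.0], [0.0, -0.0, -1.0]]
force: [0.1, 0.2, -0.5]
opening: 0.0117
grip_force: 30.0
```

```bash
python3 - <<'E'
from h import *
for n in("top","side"):
    I,D=snapshot(n); W=cloud(n,D)
    t=pick(W,.42,.68,-.22,.2,-.02,.02)&(I[...,1].astype(int)>I[...,0]+40); print(n,"mat",rect(W[t]))
    V=I.max(-1); l=pick(W,.45,.62,-.05,.19,.025,.06)&(V>130); 
    if l.sum()>9: print("lid",l.sum(),rect(W[l]),np.percentile(W[l][:,2],[10,50,90]).round(4))
go(.5,.1,.1,77.4)
x=cv2.resize(np.hstack([snapshot("top")[0][150:260,150:350],snapshot("side")[0][130:240,200:400]]),None,fx=2,fy=2); save("c3",x)
E
```

```text
top mat (array([542. , -23.7]), array([298.9, 218.2]), -88.5)
lid 63 (array([499.2,  71.2]), array([86.4,  8.2]), 78.0) [0.0425 0.0452 0.048 ]
side mat (array([554.9, -25.2]), array([395.4, 247.7]), -88.4)
lid 126 (array([526.1,  42.8]), array([78.9, 56.6]), -7.6) [0.0412 0.0443 0.0469]
t 9.55 pos [0.5258 0.0448 0.0528] y-ang -102.6 tilt [ 0.  0. -1.] F [ 0.  -0.5 -0.9] open 0.0117 gf 30.0
turn tool z 0.02 then linear -0.0372 -0.0482 -0.0472
```

View pics/c3.png

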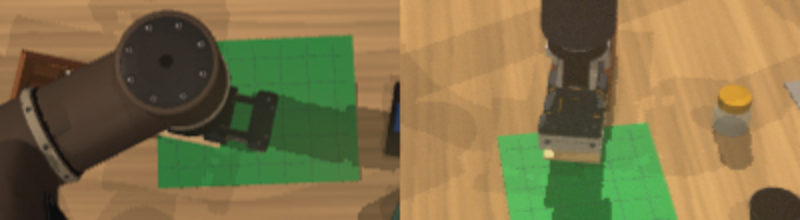

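The lid hangs level and clear of the box (left of the crop), over the mat. I carry it fully onto the mat and lower it.

Call:
arm_command(
  commands=[
    {"linear": [0, 0.011, 0], "angular": [0, 0, 0], "grip": 0},
    {"linear": [0, 0.011, 0], "angular": [0, 0, 0], "grip": 0},
    {"linear": [0, 0.011, 0], "angular": [0, 0, 0], "grip": 0},
    {"linear": [0, 0.011, 0], "angular": [0, 0, 0], "grip": 0},
    {"linear": [0, 0.011, 0], "angular": [0, 0, 0], "grip": 0},
    {"linear": [0, 0, 0.01], "angular": [0, 0, 0], "grip": 0},
    {"linear": [0, 0, 0.01], "angular": [0, 0, 0], "grip": 0},
    {"linear": [0, 0, 0.01], "angular": [0, 0, 0], "grip": 0},
    {"linear": [0, 0, 0.005], "angular": [0, 0, 0], "grip": 0},
    {"linear": [0, 0, 0.001], "angular": [0, 0, 0], "grip": 0},
    {"linear": [0, 0, 0], "angular": [0, 0, 0], "grip": 0},
    {"linear": [0, 0, 0], "angular": [0, 0, 0], "grip": 0},
  ],
)

```text
t: 10.85
tcp_pos: [0.5139, -0.0089, 0.0169]
tcp_rot: [[0.976, -0.218, 0.0], [-0.218, -0.976, 0.0], [0.0, -0.0, -1.0]]
force: [-0.7, 0.5, -1.0]
opening: 0.0115
grip_force: 30.0
```

Call:
arm_command(
  commands=[
    {"linear": [0, 0, 0.001], "angular": [0, 0, 0], "grip": 0},
    {"linear": [0, 0, 0.001], "angular": [0, 0, 0], "grip": 0},
    {"linear": [0, 0, 0], "angular": [0, 0, 0], "grip": 0},
    {"linear": [0, 0, 0], "angular": [0, 0, 0], "grip": 0},
  ],
)

```text
t: 11.25
tcp_pos: [0.5137, -0.0091, 0.0148]
tcp_rot: [[0.976, -0.218, 0.0], [-0.218, -0.976, 0.0], [0.0, -0.0, -1.0]]
force: [0.2, 0.2, -0.3]
opening: 0.0118
grip_force: 30.0
```

Call:
arm_command(
  commands=[
    {"linear": [0, 0, 0.001], "angular": [0, 0, 0], "grip": 0},
    {"linear": [0, 0, 0], "angular": [0, 0, 0], "grip": 0},
    {"linear": [0, 0, 0], "angular": [0, 0, 0], "grip": 0},
  ],
)

```text
t: 11.55
tcp_pos: [0.5138, -0.0091, 0.0139]
tcp_rot: [[0.976, -0.218, 0.0], [-0.218, -0.976, 0.0], [0.0, -0.0, -1.0]]
force: [-0.2, 1.1, 2.0]
opening: 0.0116
grip_force: 30.0
```

Call:
arm_command(
  commands=[
    {"linear": [0, 0, 0.0005], "angular": [0, 0, 0], "grip": 0},
    {"linear": [0, 0, 0], "angular": [0, 0, 0], "grip": 0},
    {"linear": [0, 0, 0], "angular": [0, 0, 0], "grip": 0},
  ],
)

```text
t: 11.85
tcp_pos: [0.5138, -0.0091, 0.0139]
tcp_rot: [[0.976, -0.218, 0.0], [-0.218, -0.976, 0.0], [0.0, -0.0, -1.0]]
force: [-2.0, 0.8, 7.7]
opening: 0.0118
grip_force: 30.0
```

Contact with the mat (7.7 N). I release, raise, and move off to see into the box.

Call:
arm_command(
  commands=[
    {"linear": [0, 0, 0], "angular": [0, 0, 0], "grip": 0.4},
    {"linear": [0, 0, 0], "angular": [0, 0, 0], "grip": 0.4},
    {"linear": [0, 0, 0], "angular": [0, 0, 0], "grip": 0.4},
    {"linear": [0, 0, 0], "angular": [0, 0, 0], "grip": 0.4},
    {"linear": [0, 0, 0], "angular": [0, 0, 0], "grip": 0.4},
    {"linear": [0, 0, -0.01], "angular": [0, 0, 0], "grip": 0.5},
    {"linear": [0, 0, -0.03], "angular": [0, 0, 0], "grip": 0.5},
    {"linear": [0, 0, -0.04], "angular": [0, 0, 0], "grip": 0.5},
    {"linear": [0, 0, -0.04], "angular": [0, 0, 0], "grip": 0.5},
    {"linear": [0, 0.03, -0.02], "angular": [0, 0, 0], "grip": 0.5},
    {"linear": [0, 0.03, 0], "angular": [0, 0, 0], "grip": 0.5},
    {"linear": [0, 0.03, 0], "angular": [0, 0, 0], "grip": 0.5},
    {"linear": [0, 0.03, 0], "angular": [0, 0, 0], "grip": 0.5},
    {"linear": [0, 0, 0], "angular": [0, 0, 0], "grip": 0.51},
    {"linear": [0, 0, 0], "angular": [0, 0, 0], "grip": 0.51},
  ],
)

```text
t: 13.35
tcp_pos: [0.4874, -0.1267, 0.1539]
tcp_rot: [[0.976, -0.22, 0.001], [-0.22, -0.976, 0.0], [0.001, -0.0, -1.0]]
force: [1.7, 0.4, -0.1]
opening: 0.0445
grip_force: 0.0
```

```bash
python3 - <<'E'
from h import *
O=[]
for n,(a,b,c,d) in(("top",(150,250,150,290)),("side",(130,230,240,350))):
    I,D=snapshot(n); W=cloud(n,D); J=I.astype(int); V=J.max(-1)
    o=pick(W,.52,.62,.16,.335,.018,.04)&(J.min(-1)>110); print(n,"stone",o.sum(),rect(W[o]),W[o].mean(0).round(4),np.percentile(W[o][:,2],[10,50,90]).round(4))
    for q in spotter.trace(n,"stone")[:2]:
        P=W[q["region"]]; print("tr",round(q["p"],2),q["bbox"],P.mean(0).round(4),rect(P[np.abs(P[:,2]-.028)<.006]))
    print([(round(q["p"],2),ray(n,q["uv"],.006).round(4)) for q in spotter.place_of(n,"stone")[:2]])
    m=pick(W,.5,.65,.14,.35,.046,.07); print("box",rect(W[m]))
    l=pick(W,.44,.6,-.08,.13,.004,.014)&(V>150); print("lid",rect(W[l]),W[l][:,2].mean())
    O.append(cv2.resize(I[a:b,c:d],(400,300)))
save("c4",np.hstack(O)); go(.571,.248,.1,77.4)
E
```

```text
top stone 31 (array([595.1, 242. ]), array([30.2,  9.5]), 86.6) [0.5954 0.2446 0.0273] [0.0248 0.0277 0.0295]
tr 0.48 [185.9, 188.0, 190.6, 187.0] [0.5968 0.246  0.0273] (array([596.7, 245. ]), array([19.6,  6.8]), 86.6)
[(0.61, array([0.5612, 0.2486, 0.006 ]))]
box (array([571.4, 249.5]), array([158.7,  90.4]), 77.2)
lid (array([0., 0.]), array([0., 0.]), 0.0) nan<stdin>:10: RuntimeWarning: Mean of empty slice.
  ret = ret.dtype.type(ret / rcount)
<stdin>:5: RuntimeWarning: Mean of empty slice.
  ret = um.true_divide(
Traceback (most recent call last):
IndexError: index -1 is out of bounds for axis 0 with size 0
```

```bash
cat >> h.py <<'E'
def boxf(W,c=(.571,.2485),a=77.4):
    t=np.radians(a); d=W[...,:2]-np.array(c); return d@np.array([np.cos(t),np.sin(t)]),d@np.array([-np.sin(t),np.cos(t)])
E
python3 - <<'E'
from h import *
O=[]
for n,(a,b,c,d) in(("top",(150,250,150,290)),("side",(130,230,240,350))):
    I,D=snapshot(n); W=cloud(n,D); bx,by=boxf(W)
    i=(abs(bx)<70)&(abs(by)<31)
    for lo in range(-70,70,7):
        k=i&(bx>=lo/1000)&(bx<(lo+7)/1000)&(abs(by)<.02)
        if k.sum(): print(n,lo,k.sum(),np.percentile(W[k][:,2],[20,50,80]).round(3),I[k].mean(0).round())
    s=i&(W[...,2]>.02)&(W[...,2]<.036)
    if s.sum(): print(s.sum(),"bx",np.percentile(bx[s],[2,50,98]).round(4),"by",np.percentile(by[s],[2,50,98]).round(4),rect(W[s]))
    O.append(cv2.resize(I[a:b,c:d],(400,300)))
save("c4",np.hstack(O))
E
```

```text
top 0 2 [0.026 0.026 0.026] [183. 166. 140.]
top 7 2 [0.027 0.028 0.029] [190. 173. 146.]
top 14 2 [0.027 0.027 0.027] [150. 132. 109.]
top 21 4 [0.004 0.006 0.007] [69. 47. 31.]
top 28 4 [0.003 0.005 0.008] [63. 38. 21.]
top 35 8 [0.002 0.005 0.008] [65. 40. 23.]
top 42 23 [0.004 0.006 0.008] [66. 41. 23.]
top 49 30 [0.004 0.005 0.007] [66. 40. 23.]
top 56 29 [0.004 0.006 0.008] [67. 41. 23.]
top 63 28 [0.003 0.005 0.007] [68. 41. 23.]
3209 bx [-1.0318 -0.6686  0.4119] by [-0.5402 -0.2991  0.4214] (array([ 753.7, -125.8]), array([1280.4, 1135.2]), 43.9)
4213 bx [-0.7645 -0.6327  0.8729] by [-0.5428 -0.2842  0.9566] (array([424.2, 254.4]), array([1887.5, 1187.2]), -50.4)
```

View pics/c4.png

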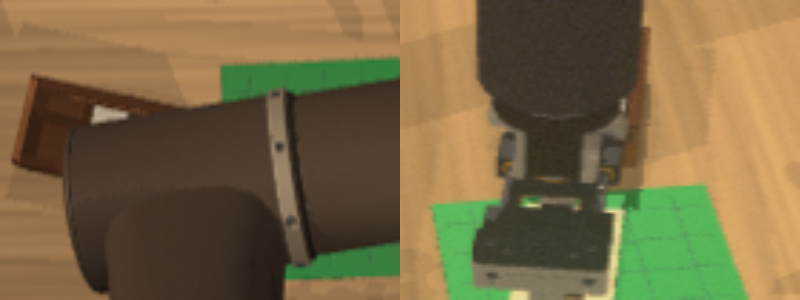

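The forearm hides the box; I swing further away.

Call:
arm_command(
  commands=[
    {"linear": [-0.006, 0.03, 0], "angular": [0, 0, 0], "grip": 0.51},
    {"linear": [-0.006, 0.03, 0], "angular": [0, 0, 0], "grip": 0.51},
    {"linear": [-0.006, 0.03, 0], "angular": [0, 0, 0], "grip": 0.51},
    {"linear": [-0.006, 0.03, 0], "angular": [0, 0, 0], "grip": 0.51},
    {"linear": [-0.006, 0.03, 0], "angular": [0, 0, 0], "grip": 0.51},
    {"linear": [-0.006, 0.03, 0], "angular": [0, 0, 0], "grip": 0.51},
    {"linear": [0, 0, 0], "angular": [0, 0, 0], "grip": 0.51},
    {"linear": [0, 0, 0], "angular": [0, 0, 0], "grip": 0.51},
  ],
)

```text
t: 14.45
tcp_pos: [0.413, -0.2941, 0.1531]
tcp_rot: [[0.976, -0.219, -0.0], [-0.219, -0.976, 0.0], [-0.0, -0.0, -1.0]]
force: [-0.2, -0.1, 0.2]
opening: 0.0444
grip_force: 0.0
```

```bash
cat > st.py <<'E'
from h import *
for n in("top","side"):
    I,D=snapshot(n); W=cloud(n,D); bx,by=boxf(W); J=I.astype(int); V=J.max(-1)
    i=(abs(bx)<.07)&(abs(by)<.031)
    s=i&(W[...,2]>.019)&(W[...,2]<.036)&(J.min(-1)>90)
    print(n,i.sum(),s.sum())
    if s.sum()>20: print("bx",np.percentile(bx[s],[2,50,98]).round(4),"by",np.percentile(by[s],[2,50,98]).round(4),rect(W[s]),np.median(W[s][:,2]))
    m=pick(W,.5,.65,.14,.35,.046,.07); print("box",rect(W[m]))
    l=pick(W,.44,.6,-.08,.13,.002,.014)&(V>140)&(J[...,0]>J[...,1]); print("lid",l.sum(),rect(W[l]),np.median(W[l][:,2]))
    rr=pick(W,.44,.6,-.05,.13,.02,.04); print("ridge",rr.sum(),W[rr].mean(0).round(4))
go(.571,.248,.1,77.4)
E
python3 st.py
```

```text
top 885 243
bx [-0.0205 -0.0023  0.0151] by [-0.0288 -0.0002  0.0277] (array([571. , 245.9]), array([58.8, 37.6]), -13.6) 0.027490517211364203
box (array([571.4, 248.6]), array([160.8,  90.2]), 77.4)
lid 957 (array([508. ,  51.8]), array([153.8, 131.7]), -89.9) 0.0066781836293070005
ridge 45 [ 0.5157 -0.0095  0.0268]
side 494 175
bx [-0.0228 -0.0079  0.0155] by [-0.0279 -0.      0.0264] (array([569.9, 244.6]), array([59.8, 45.3]), -9.7) 0.025841294278893367
box (array([574.3, 246.8]), array([169.7,  78.7]), 77.6)
lid 593 (array([533.3,  42.5]), array([167.8,  58.7]), 78.0) 0.005660833549465666
ridge 48 [ 0.5157 -0.0115  0.0248]
t 14.55 pos [ 0.4134 -0.2935  0.1532] y-ang -102.6 tilt [-0.  0. -1.] F [ 0.  -0.1 -0.4] open 0.0445 gf 0.0
turn tool z 0.03 then linear 0.0357 -0.5628 0.0532
```

The stone is at (0.5704, 0.2459) with its top at 27.5 mm, which is as it should be. The lid lies flat (top z≈7 mm), and the ridge position confirms the TCP's xy. I move over the stone.

Call:
arm_command(
  commands=[
    {"linear": [0.0022, -0.035, 0.003], "angular": [0, 0, 0], "grip": 0.55},
    {"linear": [0.0022, -0.035, 0.003], "angular": [0, 0, 0], "grip": 0.55},
    {"linear": [0.0022, -0.035, 0.003], "angular": [0, 0, 0], "grip": 0.55},
    {"linear": [0.0022, -0.035, 0.003], "angular": [0, 0, 0], "grip": 0.55},
    {"linear": [0.0022, -0.035, 0.003], "angular": [0, 0, 0], "grip": 0.55},
    {"linear": [0.0022, -0.035, 0.003], "angular": [0, 0, 0], "grip": 0.55},
    {"linear": [0.0022, -0.035, 0.003], "angular": [0, 0, 0], "grip": 0.55},
    {"linear": [0.0022, -0.035, 0.003], "angular": [0, 0, 0], "grip": 0.55},
    {"linear": [0.0022, -0.035, 0.003], "angular": [0, 0, 0], "grip": 0.55},
    {"linear": [0.0022, -0.035, 0.003], "angular": [0, 0, 0], "grip": 0.55},
    {"linear": [0.0022, -0.035, 0.003], "angular": [0, 0, 0], "grip": 0.55},
    {"linear": [0.0022, -0.035, 0.003], "angular": [0, 0, 0], "grip": 0.55},
    {"linear": [0.0022, -0.035, 0.003], "angular": [0, 0, 0], "grip": 0.55},
    {"linear": [0.0022, -0.035, 0.003], "angular": [0, 0, 0], "grip": 0.55},
    {"linear": [0.0022, -0.035, 0.003], "angular": [0, 0, 0], "grip": 0.55},
    {"linear": [0.0022, -0.035, 0.003], "angular": [0, 0, 0], "grip": 0.55},
    {"linear": [0, 0, 0], "angular": [0, 0, 0], "grip": 0.55},
    {"linear": [0, 0, 0], "angular": [0, 0, 0], "grip": 0.55},
    {"linear": [0, 0, 0], "angular": [0, 0, 0], "grip": 0.55},
  ],
)

```text
t: 16.45
tcp_pos: [0.5688, 0.245, 0.1051]
tcp_rot: [[0.976, -0.217, -0.001], [-0.217, -0.976, -0.0], [-0.0, 0.0, -1.0]]
force: [0.9, -0.5, 0.9]
opening: 0.0484
grip_force: 0.0
```

```bash
python3 -c "
from h import *
go(.5704,.2459,.013,77.4)"
```

```text
t 16.45 pos [0.5688 0.245  0.1051] y-ang -102.5 tilt [-0.001 -0.    -1.   ] F [ 0.9 -0.5  0.9] open 0.0484 gf 0.0
turn tool z 0.05 then linear 0.0013 -0.0012 0.0921
```

Call:
arm_command(
  commands=[
    {"linear": [0.0013, -0.0012, 0.02], "angular": [0, 0, 0], "grip": 0.55},
    {"linear": [0, 0, 0.02], "angular": [0, 0, 0], "grip": 0.55},
    {"linear": [0, 0, 0.02], "angular": [0, 0, 0], "grip": 0.55},
    {"linear": [0, 0, 0.01], "angular": [0, 0, 0], "grip": 0.55},
    {"linear": [0, 0, 0.01], "angular": [0, 0, 0], "grip": 0.55},
    {"linear": [0, 0, 0.007], "angular": [0, 0, 0], "grip": 0.55},
    {"linear": [0, 0, 0], "angular": [0, 0, 0], "grip": 0.55},
    {"linear": [0, 0, 0], "angular": [0, 0, 0], "grip": 0.55},
  ],
)

```text
t: 17.25
tcp_pos: [0.5714, 0.2459, 0.0187]
tcp_rot: [[0.976, -0.218, 0.001], [-0.218, -0.976, 0.0], [0.0, -0.0, -1.0]]
force: [0.2, 0.3, 0.7]
opening: 0.048
grip_force: 0.0
```

Call:
arm_command(
  commands=[
    {"linear": [0, 0, 0.003], "angular": [0, 0, 0], "grip": 0.55},
    {"linear": [0, 0, 0], "angular": [0, 0, 0], "grip": 0.55},
    {"linear": [0, 0, 0], "angular": [0, 0, 0], "grip": 0},
    {"linear": [0, 0, 0], "angular": [0, 0, 0], "grip": 0},
    {"linear": [0, 0, 0], "angular": [0, 0, 0], "grip": 0},
    {"linear": [0, 0, 0], "angular": [0, 0, 0], "grip": 0},
    {"linear": [0, 0, 0], "angular": [0, 0, 0], "grip": 0},
    {"linear": [0, 0, 0], "angular": [0, 0, 0], "grip": 0},
  ],
)

```text
t: 18.05
tcp_pos: [0.5712, 0.2458, 0.0155]
tcp_rot: [[0.976, -0.218, 0.0], [-0.218, -0.976, 0.0], [0.0, -0.0, -1.0]]
force: [-0.3, -0.6, 2.6]
opening: 0.0358
grip_force: 30.0
```

Call:
arm_command(
  commands=[
    {"linear": [0, 0, -0.005], "angular": [0, 0, 0], "grip": 0},
    {"linear": [0, 0, -0.015], "angular": [0, 0, 0], "grip": 0},
    {"linear": [0, 0, -0.025], "angular": [0, 0, 0], "grip": 0},
    {"linear": [0, 0, -0.03], "angular": [0, 0, 0], "grip": 0},
    {"linear": [0.0031, 0.0297, 0], "angular": [0, 0, 0], "grip": 0},
    {"linear": [0.0031, 0.0297, 0], "angular": [0, 0, 0], "grip": 0},
    {"linear": [0.0031, 0.0297, 0], "angular": [0, 0, 0], "grip": 0},
    {"linear": [0.0031, 0.0297, 0], "angular": [0, 0, 0], "grip": 0},
    {"linear": [0.0031, 0.0297, 0], "angular": [0, 0, 0], "grip": 0},
    {"linear": [0.0031, 0.0297, 0], "angular": [0, 0, 0], "grip": 0},
    {"linear": [0.0031, 0.0297, 0], "angular": [0, 0, 0], "grip": 0},
    {"linear": [0.0031, 0.0297, 0], "angular": [0, 0, 0], "grip": 0},
    {"linear": [0.0031, 0.0297, 0], "angular": [0, 0, 0], "grip": 0},
    {"linear": [0.0031, 0.0297, 0], "angular": [0, 0, 0], "grip": 0},
    {"linear": [0.0031, 0.0297, 0], "angular": [0, 0, 0], "grip": 0},
    {"linear": [0.0031, 0.0297, 0], "angular": [0, 0, 0], "grip": 0},
    {"linear": [0, 0, 0], "angular": [0, 0, 0], "grip": 0},
    {"linear": [0, 0, 0], "angular": [0, 0, 0], "grip": 0},
  ],
)

```text
t: 19.85
tcp_pos: [0.5294, -0.1108, 0.0903]
tcp_rot: [[0.976, -0.22, -0.0], [-0.22, -0.976, 0.0], [-0.0, -0.0, -1.0]]
force: [-0.1, -0.1, -0.4]
opening: 0.0357
grip_force: 30.0
```

Call:
arm_command(
  commands=[
    {"linear": [0, 0, 0.02], "angular": [0, 0, 0], "grip": 0},
    {"linear": [0, 0, 0.02], "angular": [0, 0, 0], "grip": 0},
    {"linear": [0, 0, 0.02], "angular": [0, 0, 0], "grip": 0},
    {"linear": [0, 0, 0.01], "angular": [0, 0, 0], "grip": 0},
    {"linear": [0, 0, 0.004], "angular": [0, 0, 0], "grip": 0},
    {"linear": [0, 0, 0.002], "angular": [0, 0, 0], "grip": 0},
    {"linear": [0, 0, 0], "angular": [0, 0, 0], "grip": 0},
    {"linear": [0, 0, 0], "angular": [0, 0, 0], "grip": 0},
  ],
)

```text
t: 20.65
tcp_pos: [0.5302, -0.1101, 0.015]
tcp_rot: [[0.976, -0.218, 0.001], [-0.218, -0.976, 0.0], [0.001, -0.0, -1.0]]
force: [0.9, 0.4, -0.6]
opening: 0.0358
grip_force: 30.0
```

Call:
arm_command(
  commands=[
    {"linear": [0, 0, 0.002], "angular": [0, 0, 0], "grip": 0},
    {"linear": [0, 0, 0.001], "angular": [0, 0, 0], "grip": 0},
    {"linear": [0, 0, 0], "angular": [0, 0, 0], "grip": 0},
    {"linear": [0, 0, 0], "angular": [0, 0, 0], "grip": 0},
  ],
)

```text
t: 21.05
tcp_pos: [0.5298, -0.1102, 0.0114]
tcp_rot: [[0.976, -0.218, 0.0], [-0.218, -0.976, 0.0], [0.0, -0.0, -1.0]]
force: [0.2, 0.4, 0.6]
opening: 0.0354
grip_force: 30.0
```

Call:
arm_command(
  commands=[
    {"linear": [0, 0, 0.0005], "angular": [0, 0, 0], "grip": 0},
    {"linear": [0, 0, 0], "angular": [0, 0, 0], "grip": 0},
    {"linear": [0, 0, 0], "angular": [0, 0, 0], "grip": 0},
  ],
)

```text
t: 21.35
tcp_pos: [0.5299, -0.1102, 0.0114]
tcp_rot: [[0.976, -0.218, 0.0], [-0.218, -0.976, -0.0], [0.0, -0.0, -1.0]]
force: [-2.4, 1.7, 6.3]
opening: 0.0356
grip_force: 30.0
```

Stone down on the mat. I release, rise, turn 90° and open wide.

Call:
arm_command(
  commands=[
    {"linear": [0, 0, 0], "angular": [0, 0, 0], "grip": 0.5},
    {"linear": [0, 0, 0], "angular": [0, 0, 0], "grip": 0.5},
    {"linear": [0, 0, 0], "angular": [0, 0, 0], "grip": 0.5},
    {"linear": [0, 0, -0.01], "angular": [0, 0, 0], "grip": 0.6},
    {"linear": [0, 0, -0.025], "angular": [0, 0, 0], "grip": 0.6},
    {"linear": [0, 0, -0.025], "angular": [0, 0, 0], "grip": 0.6},
    {"linear": [0, 0, 0], "angular": [0, 0, 7.5], "grip": 0.9},
    {"linear": [0, 0, 0], "angular": [0, 0, 7.5], "grip": 0.9},
    {"linear": [0, 0, 0], "angular": [0, 0, 7.5], "grip": 0.9},
    {"linear": [0, 0, 0], "angular": [0, 0, 7.5], "grip": 0.9},
    {"linear": [0, 0, 0], "angular": [0, 0, 7.5], "grip": 0.9},
    {"linear": [0, 0, 0], "angular": [0, 0, 7.5], "grip": 0.9},
    {"linear": [0, 0, 0], "angular": [0, 0, 7.5], "grip": 0.9},
    {"linear": [0, 0, 0], "angular": [0, 0, 7.5], "grip": 0.9},
    {"linear": [0, 0, 0], "angular": [0, 0, 7.5], "grip": 0.9},
    {"linear": [0, 0, 0], "angular": [0, 0, 7.5], "grip": 0.9},
    {"linear": [0, 0, 0], "angular": [0, 0, 7.5], "grip": 0.9},
    {"linear": [0, 0, 0], "angular": [0, 0, 7.5], "grip": 0.9},
    {"linear": [0, 0, 0], "angular": [0, 0, 0], "grip": 0.9},
    {"linear": [0, 0, 0], "angular": [0, 0, 0], "grip": 0.9},
  ],
)

```text
t: 23.35
tcp_pos: [0.5298, -0.1102, 0.0712]
tcp_rot: [[-0.214, -0.977, 0.0], [-0.977, 0.214, -0.0], [-0.0, -0.0, -1.0]]
force: [0.4, 0.4, -0.6]
opening: 0.0787
grip_force: 0.0
```

```bash
python3 - <<'E'
from h import *
go(.5299,-.1102,.0115,-12.6)
for n in("top","side"):
    I,D=snapshot(n); W=cloud(n,D); J=I.astype(int)
    s=pick(W,.48,.58,-.16,-.06,.017,.03)&(J.min(-1)>90)
    if s.sum()>5: print(n,s.sum(),rect(W[s]),W[s].mean(0).round(4))
    h=pick(W,.43,.6,-.34,-.2,.006,.05)
    if h.sum()>5: print("h",h.sum(),rect(W[h]))
    b=h&(J[...,2]>J[...,0]+30)&(W[...,2]>.022)
    if b.sum()>5: print("blue top",b.sum(),rect(W[b]))
E
```

```text
t 23.35 pos [ 0.5298 -0.1102  0.0712] y-ang 167.6 tilt [ 0. -0. -1.] F [ 0.4  0.4 -0.6] open 0.0787 gf 0.0
turn tool z 0.22 then linear -0.0001 -0.0001 0.0597
top 38 (array([ 509. , -105.4]), array([35.1, 10.1]), 72.5) [ 0.5094 -0.1049  0.0233]
h 942 (array([ 514.2, -269. ]), array([153.4, 129.5]), 2.2)
blue top 101 (array([ 523.2, -259.7]), array([62. , 39.8]), 79.8)
side 286 (array([ 527.8, -111.2]), array([60.5, 42.1]), -14.6) [ 0.5278 -0.1124  0.0225]
h 1294 (array([ 517.8, -276.8]), array([110.9, 109.1]), 80.1)
blue top 173 (array([ 520.4, -260.8]), array([65.9, 37. ]), 80.8)
```

Stone measured at (0.528, -0.111), about as expected. I descend and grip its ends.

Call:
arm_command(
  commands=[
    {"linear": [0, 0, 0.02], "angular": [0, 0, 0], "grip": 0.9},
    {"linear": [0, 0, 0.02], "angular": [0, 0, 0], "grip": 0.9},
    {"linear": [0, 0, 0.012], "angular": [0, 0, 0], "grip": 0.9},
    {"linear": [0, 0, 0.006], "angular": [0, 0, 0], "grip": 0.9},
    {"linear": [0, 0, 0], "angular": [0, 0, 0], "grip": 0.9},
    {"linear": [0, 0, 0], "angular": [0, 0, 0], "grip": 0},
    {"linear": [0, 0, 0], "angular": [0, 0, 0], "grip": 0},
    {"linear": [0, 0, 0], "angular": [0, 0, 0], "grip": 0},
    {"linear": [0, 0, 0], "angular": [0, 0, 0], "grip": 0},
    {"linear": [0, 0, 0], "angular": [0, 0, 0], "grip": 0},
    {"linear": [0, 0, 0], "angular": [0, 0, 0], "grip": 0},
  ],
)

```text
t: 24.55
tcp_pos: [0.5298, -0.1102, 0.0134]
tcp_rot: [[-0.218, -0.976, 0.001], [-0.976, 0.218, -0.0], [-0.0, -0.001, -1.0]]
force: [-1.3, 1.7, 6.0]
opening: 0.0594
grip_force: 30.0
```

Call:
arm_command(
  commands=[
    {"linear": [0, 0, -0.005], "angular": [0, 0, 0], "grip": 0},
    {"linear": [0, 0, -0.015], "angular": [0, 0, 0], "grip": 0},
    {"linear": [0, 0, -0.025], "angular": [0, 0, 0], "grip": 0},
    {"linear": [0, 0, -0.015], "angular": [0, 0, -2.8], "grip": 0},
    {"linear": [0.0248, -0.003, 0], "angular": [0, 0, 0], "grip": 0},
    {"linear": [0.0248, -0.003, 0], "angular": [0, 0, 0], "grip": 0},
    {"linear": [0.0248, -0.003, 0], "angular": [0, 0, 0], "grip": 0},
    {"linear": [0.0248, -0.003, 0], "angular": [0, 0, 0], "grip": 0},
    {"linear": [0.0248, -0.003, 0], "angular": [0, 0, 0], "grip": 0},
    {"linear": [0.0248, -0.003, 0], "angular": [0, 0, 0], "grip": 0},
    {"linear": [0, 0, 0], "angular": [0, 0, 0], "grip": 0},
    {"linear": [0, 0, 0], "angular": [0, 0, 0], "grip": 0},
    {"linear": [0, 0, 0], "angular": [0, 0, 0], "grip": 0},
  ],
)

```text
t: 25.85
tcp_pos: [0.522, -0.2595, 0.0728]
tcp_rot: [[-0.17, -0.985, -0.0], [-0.985, 0.17, 0.0], [-0.0, 0.0, -1.0]]
force: [-0.4, -0.0, -0.6]
opening: 0.0595
grip_force: 30.0
```

```bash
cat > ho.py <<'E'
from h import *
go(.522,-.2601,.0234,-9.8)
for n in("top","side"):
    I,D=snapshot(n); W=cloud(n,D); J=I.astype(int)
    w=pick(W,.46,.58,-.32,-.2,.03,.1)&(J.min(-1)>100)&(J.max(-1)-J.min(-1)<70)
    if w.sum()>5: print(n,"white",w.sum(),rect(W[w]),W[w].mean(0).round(4),np.percentile(W[w][:,2],[10,90]).round(3))
    b=pick(W,.46,.58,-.32,-.2,.022,.035)&(J[...,2]>J[...,0]+30)
    if b.sum()>5: print(n,"blue",b.sum(),rect(W[b]),W[b].mean(0).round(4))
E
python3 ho.py
```

```text
t 25.85 pos [ 0.522  -0.2595  0.0728] y-ang 170.2 tilt [-0.  0. -1.] F [-0.4 -0.  -0.6] open 0.0595 gf 30.0
turn tool z 0.01 then linear 0.0006 -0.0001 0.0494
top white 18 (array([ 503.5, -262.9]), array([20.2,  8.5]), 53.4) [ 0.505  -0.2622  0.0829] [0.079 0.085]
top blue 42 (array([ 525.5, -233.8]), array([33.7, 10.4]), -8.6) [ 0.5251 -0.2333  0.0293]
side white 433 (array([ 522.6, -260.7]), array([91.1, 40.2]), -9.0) [ 0.523  -0.2633  0.0826] [0.079 0.086]
side blue 92 (array([ 516. , -287.3]), array([36.9, 13.8]), -8.3) [ 0.5163 -0.2877  0.028 ]
```

Stone and holder align in both cameras. I lower it in stages.

Call:
arm_command(
  commands=[
    {"linear": [0.0004, 0, 0.015], "angular": [0, 0, 0], "grip": 0},
    {"linear": [0, 0, 0.015], "angular": [0, 0, 0], "grip": 0},
    {"linear": [0, 0, 0.005], "angular": [0, 0, 0], "grip": 0},
    {"linear": [0, 0, 0.004], "angular": [0, 0, 0], "grip": 0},
    {"linear": [0, 0, 0], "angular": [0, 0, 0], "grip": 0},
    {"linear": [0, 0, 0], "angular": [0, 0, 0], "grip": 0},
  ],
)

```text
t: 26.55
tcp_pos: [0.5224, -0.2603, 0.0343]
tcp_rot: [[-0.17, -0.985, 0.001], [-0.985, 0.17, -0.0], [0.0, -0.001, -1.0]]
force: [0.7, 0.1, -1.0]
opening: 0.0593
grip_force: 30.0
```

Call:
arm_command(
  commands=[
    {"linear": [0, 0, 0.004], "angular": [0, 0, 0], "grip": 0},
    {"linear": [0, 0, 0.003], "angular": [0, 0, 0], "grip": 0},
    {"linear": [0, 0, 0.002], "angular": [0, 0, 0], "grip": 0},
    {"linear": [0, 0, 0], "angular": [0, 0, 0], "grip": 0},
    {"linear": [0, 0, 0], "angular": [0, 0, 0], "grip": 0},
  ],
)

```text
t: 27.05
tcp_pos: [0.522, -0.2604, 0.0247]
tcp_rot: [[-0.17, -0.985, -0.0], [-0.985, 0.17, -0.0], [0.0, 0.0, -1.0]]
force: [1.0, -0.4, -1.5]
opening: 0.0599
grip_force: 30.0
```

Call:
arm_command(
  commands=[
    {"linear": [0, 0, 0.001], "angular": [0, 0, 0], "grip": 0},
    {"linear": [0, 0, 0], "angular": [0, 0, 0], "grip": 0},
    {"linear": [0, 0, 0], "angular": [0, 0, 0], "grip": 0},
  ],
)

```text
t: 27.35
tcp_pos: [0.522, -0.2603, 0.0238]
tcp_rot: [[-0.17, -0.985, 0.0], [-0.985, 0.17, -0.0], [0.0, -0.0, -1.0]]
force: [0.2, -0.4, -1.4]
opening: 0.0596
grip_force: 30.0
```

Call:
arm_command(
  commands=[
    {"linear": [0, 0, 0.0006], "angular": [0, 0, 0], "grip": 0},
    {"linear": [0, 0, 0], "angular": [0, 0, 0], "grip": 0},
    {"linear": [0, 0, 0], "angular": [0, 0, 0], "grip": 0},
  ],
)

```text
t: 27.65
tcp_pos: [0.5221, -0.2603, 0.0234]
tcp_rot: [[-0.17, -0.985, 0.0], [-0.985, 0.17, -0.0], [0.0, -0.0, -1.0]]
force: [-1.2, 0.9, 1.4]
opening: 0.0594
grip_force: 30.0
```

Call:
arm_command(
  commands=[
    {"linear": [0, 0, 0.0005], "angular": [0, 0, 0], "grip": 0},
    {"linear": [0, 0, 0], "angular": [0, 0, 0], "grip": 0},
    {"linear": [0, 0, 0], "angular": [0, 0, 0], "grip": 0},
  ],
)

```text
t: 27.95
tcp_pos: [0.5221, -0.2604, 0.0234]
tcp_rot: [[-0.17, -0.985, 0.0], [-0.985, 0.17, -0.0], [0.0, -0.0, -1.0]]
force: [-2.8, 2.1, 8.0]
opening: 0.0596
grip_force: 30.0
```

Seated at the expected height. I release, rise and move aside.

Call:
arm_command(
  commands=[
    {"linear": [0, 0, 0], "angular": [0, 0, 0], "grip": 0.85},
    {"linear": [0, 0, 0], "angular": [0, 0, 0], "grip": 0.85},
    {"linear": [0, 0, 0], "angular": [0, 0, 0], "grip": 0.85},
    {"linear": [0, 0, 0], "angular": [0, 0, 0], "grip": 0.85},
    {"linear": [0, 0, -0.01], "angular": [0, 0, 0], "grip": 0.85},
    {"linear": [0, 0, -0.03], "angular": [0, 0, 0], "grip": 0.85},
    {"linear": [0, 0, -0.04], "angular": [0, 0, 0], "grip": 0.85},
    {"linear": [0, 0, -0.04], "angular": [0, 0, 0], "grip": 0.85},
    {"linear": [-0.04, 0, -0.01], "angular": [0, 0, 0], "grip": 0.85},
    {"linear": [-0.04, 0, 0], "angular": [0, 0, 0], "grip": 0.85},
    {"linear": [-0.04, 0, 0], "angular": [0, 0, 0], "grip": 0.85},
    {"linear": [-0.04, 0, 0], "angular": [0, 0, 0], "grip": 0.85},
    {"linear": [-0.04, 0, 0], "angular": [0, 0, 0], "grip": 0.85},
    {"linear": [-0.04, 0, 0], "angular": [0, 0, 0], "grip": 0.85},
    {"linear": [-0.04, 0, 0], "angular": [0, 0, 0], "grip": 0.85},
    {"linear": [-0.04, 0, 0], "angular": [0, 0, 0], "grip": 0.85},
    {"linear": [0, 0, 0], "angular": [0, 0, 0], "grip": 0.85},
    {"linear": [0, 0, 0], "angular": [0, 0, 0], "grip": 0.85},
  ],
)

```text
t: 29.75
tcp_pos: [0.5765, 0.056, 0.1531]
tcp_rot: [[-0.168, -0.986, 0.0], [-0.986, 0.168, 0.0], [-0.0, -0.0, -1.0]]
force: [-0.4, -0.9, 0.4]
opening: 0.0743
grip_force: 0.0
```

```bash
python3 - <<'E'
from h import *
O=[]
for n,(a,b,c,d) in(("top",(175,245,320,400)),("side",(270,340,260,340))):
    I,D=snapshot(n); W=cloud(n,D); J=I.astype(int); O.append(cv2.resize(I[a:b,c:d],(400,350),interpolation=cv2.INTER_CUBIC))
    w=pick(W,.46,.58,-.32,-.2,.025,.045)&(J.min(-1)>100)
    if w.sum()>5: print(n,"stone",w.sum(),rect(W[w]),W[w].mean(0).round(4),np.percentile(W[w][:,2],[10,50,90]).round(4))
    b=pick(W,.46,.58,-.32,-.2,.022,.035)&(J[...,2]>J[...,0]+30)
    if b.sum()>5: print("blue",rect(W[b]))
    for t in("jar","tin","brush"): print(t,[ray(n,q["uv"],0).round(3) for q in spotter.place_of(n,t)[:1]])
save("c5",np.hstack(O)); go(.5,0,.1)
E
```

```text
top stone 240 (array([ 524.1, -259.8]), array([57.9, 35.2]), -7.7) [ 0.5232 -0.2602  0.0335] [0.0305 0.0336 0.0364]
blue (array([ 523.4, -259.6]), array([61.9, 39.8]), 80.8)
jar [array([0.529, 0.037, 0.   ])]
tin [array([ 0.764, -0.082,  0.   ])]
brush [array([ 0.732, -0.353,  0.   ])]
side stone 374 (array([ 523.9, -256.5]), array([60.2, 50.4]), -4.0) [ 0.5228 -0.2627  0.0326] [0.0296 0.0327 0.0353]
blue (array([ 520.5, -261.6]), array([65.6, 37. ]), 80.1)
jar [array([0.746, 0.105, 0.   ])]
tin [array([ 0.781, -0.085,  0.   ])]
brush [array([ 0.725, -0.352,  0.   ])]
t 30.15 pos [0.5765 0.0543 0.1528] y-ang 170.1 tilt [ 0.  0. -1.] F [-0.1 -0.2 -0.3] open 0.0744 gf 0.0
turn tool z 0 then linear 0.0666 0.066 0.0528
```

View pics/c5.png

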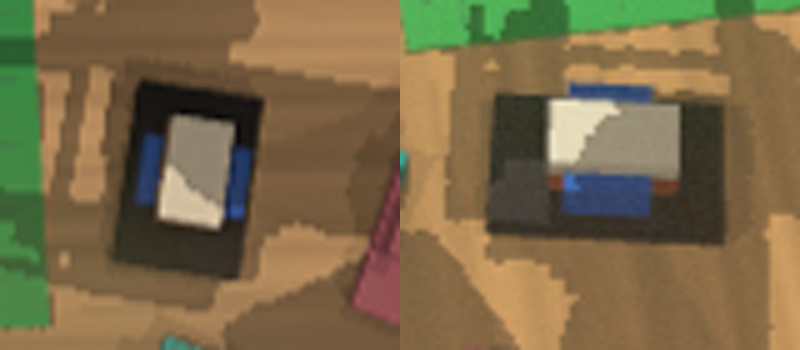

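The final crops show the stone (white, at (200,170) and (615,140)) lying flat between the blue cheeks, centred on the base, top at 33.6 mm against the expected 34. I hand the job in.

```bash
python3 -c "
from station import r
print(r.job_done())"
```

```text
the job is handed in; nothing more can be done
None
```

The job is handed in at about 30 s: the lid lies flat, ridge up, on the mat, the stone sits flat between the blue cheeks of the holder, and nothing was dropped; the jar, tin and brush were not touched (the last pictures agree, except one reading of the jar with the arm in the way).

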